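Slide the hollow punch out of its storage tube and lay it in the tool tray

TASK

The hollow punch is needed at the bench and lies out of reach inside its storage tube: pick up the tube, tip its open mouth down so that the punch slides only part of the way out, shank first, until the shank end meets the bench, then lay the tube flat on the bench again with the shank showing and let go of it. Take the punch by the bare shank, draw it out and lay it down flat (not dropped) inside the cork-lined tray, never letting its cutting edge touch the bench. The tube stays lying on the bench, and the shoe last, mallet and thread cone are left where they are.

Things in the scene. Friction and masses are not known exactly. Their poses are not given: they have to be found in the camera images.
- tube: Square grey plastic storage tube lying on the bench, 165 mm long, 42 x 42 mm outside, walls 4 mm, 0.16 kg; one end open (mouth), the other closed by a black cap. Origin: centre of the underside as it lies at the start; x along the tube from mouth (-82.5 mm) to closed end (+82.5 mm), z up. At the start the mouth points to the robot's right (-y), give or take 28 degrees.
- tube_mouth (a point): Centre of the tube's open mouth, on the long axis, 21 mm above the bench when it lies flat; axes as the tube's (x points into the tube). The bore is 34 x 34 mm and 160 mm deep.
- tube_mid (a point): Middle of the tube on its long axis (21 mm above its underside); where it is best gripped from above, across its 42 mm width.
- punch: Round steel hollow punch, 140 mm long, 0.26 to 0.44 kg, at the start wholly inside the tube with its shank end 10 to 20 mm behind the mouth. Origin: on its axis at half length (also its centre of mass, within 3 mm); x along it from shank end (-70 mm) to cutting edge (+70 mm). Shank 20 mm in diameter for 86 mm, then a bell 30 mm in diameter up to the cutting edge.
- punch_shank (a point): Centre of the flat end of the punch's shank (comes out of the mouth first). The punch slides by itself once the tube is tipped by 13 to 20 degrees and stays put when the tube lies flat. With about 60 mm sticking out of the flat tube, the end of the shank sags onto the bench or just above it (this point 10 to 13 mm up) and the shank rises towards the tube by up to 6 degrees.
- punch_edge (a point): Centre of the punch's round cutting edge (27 mm across), at the other end, 140 mm from the shank end. The bench top is at height 0, flat and level; the edge touches it when this point is about 14 mm up.
- tray: Fixed wooden tool tray, 206 x 112 mm outside, rims 30 mm high and 8 mm thick, cork floor 12 mm above the bench, inside 190 x 96 mm, empty. Origin: centre of its underside on the bench; own x along its long side, z up. It stands to the robot's right.
- shoe_last: Bystander: wooden shoe last, 260 mm long, up to 108 mm high, standing to the left of the tube. Origin: centre of its underside.
- mallet: Bystander: mallet lying beyond the work, 280 mm long, 54 mm high head. Origin: on the bench below its handle.
- thread_cone: Bystander: upright cone of thread, 66 mm wide at the foot, 135 mm high, beyond the tube. Origin: centre of its underside.
Not all that is in view belongs to the job. Several things have the shape of the tube; the one meant has the colours described above. Leave any purple look-alike of the tray alone.

How it is judged (in metres and radians):
On the way, in this order (a step that is already met when the one before it is completed fails the run):
1. the shank stands at least 18 mm out of the mouth, the cutting edge is still at least 15 mm inside, and the tube lies flat on the bench, let go and still (x of punch_shank in the frame of tube_mouth below -0.018 m and x of punch_edge in the frame of tube_mouth above 0.015 m and angle between tube's own x axis and vertical between 1.5 and 1.64 rad and height (world z) of tube_mid below 0.027 m and contact force between the fingers and tube below 0.5 N and linear speed of each of tube, punch below 0.02 m/s), for 0.2 s.
2. the fingers grip the bare shank while the cutting edge is still inside the tube (contact force between the fingers and punch above 5 N and x of punch_edge in the frame of tube_mouth above 0.005 m and distance between punch_edge and tube_mid below 0.085 m), for 0.1 s.
3. the punch is drawn right out of the tube, held in the fingers (contact force between the fingers and punch above 5 N and distance between punch_edge and tube_mid above 0.088 m), for 0.1 s.
At the end, for the whole second after the job is handed in: The punch lies flat on the cork inside the tray (both ends within the rims and no higher than 34 mm above the bench), released and still; the tube lies flat on the bench (within 4 degrees), still (x of punch_shank in the frame of tray between -0.096 and 0.096 m and x of punch_edge in the frame of tray between -0.096 and 0.096 m and y of punch_shank in the frame of tray between -0.048 and 0.048 m and y of punch_edge in the frame of tray between -0.048 and 0.048 m and height (world z) of each of punch_shank, punch_edge below 0.034 m and linear speed of each of punch, tube below 0.03 m/s and contact force between the fingers and punch below 0.1 N and angle between tube's own x axis and vertical between 1.5 and 1.64 rad and height (world z) of tube_mid below 0.027 m); the robot touches nothing.
It fails at once if the cutting edge, out of the tube, comes down on the bench (height (world z) of punch_edge below 0.0155 m and distance between punch_edge and tube_mid above 0.09 m).
It fails at once if the punch, out of the tube, falls freely (dropped from more than about 30 mm) (linear speed of punch above 0.75 m/s and contact force between the fingers and punch below 0.1 N and distance between punch_edge and tube_mid above 0.09 m).
It fails at once if the shoe last is shifted by more than 30 mm (distance of shoe_last from where it was at the start of the episode above 0.03 m).
It fails at once if the mallet is shifted by more than 30 mm (distance of mallet from where it was at the start of the episode above 0.03 m).
It fails at once if the thread cone is shifted by more than 30 mm (distance of thread_cone from where it was at the start of the episode above 0.03 m).
It also fails if it takes over 58 s, if anything falls off the work surface, if the arm or the gripper's body presses on something with over 40 N, if the wrist force passes 120 N, or if a joint passes its speed limit or range.

ROBOT

A 6-joint arm with a two-finger parallel gripper is mounted at the origin on the work surface. World frame = base frame: x ahead of the robot, y to its left, z up, the work surface at z = 0. Lengths are in mm, angles in rad, forces in N, time in s.
With the tool pointing down it reaches from about 275 to 725 mm from the base axis. Payload 15.9 kg.
Tool frame: the origin (TCP) lies at the very end of the fingers, on their centre line; the grasp point (between the pads) lies 19 mm behind it; z points along the fingers, y is the line along which they close (so a half turn about z gives the same grasp; the last joint's range is limited). The gripper opens to 85 mm and grips with 20 to 120 N. Pads are 22 mm wide; open, the fingers measure 114 mm over their backs; the gripper's body (76 mm by 85 mm) begins 54 mm behind the grasp point. The pads swing forward as they close: fully open they stand 13 mm farther back than shut.
Start: joints at [-1.115, 0.213, -0.034, 1.323, 0, 1.571], TCP at [220.082, -448.942, 231.306] pointing down, gripper open.
Joint ranges: [-2.98, 2.98], [-0.74, 1.72], [-1.14, 1.35], [-2.1, 2.04], [-1.57, 1.44], [-3.14, 3.14]. Speed limits (rad/s): [1.89, 1.89, 2.39, 2.57, 3.14, 3.14].

INTERFACE

Orientations are given as a unit quaternion [w, x, y, z].
In Python, from rig import env gives the robot as it stands.
- The arm moves only by the tool send_rows, never from a script. Its argument "plan" is a list of rows, each a list of 2 entries, a list of its own where there are three numbers: the shift along the tool's x, y, z in m, then the turn about the tool's z in rad. In form: [[[x, y, z], turn], ...]. A call has 1 to 12 rows; each row is the pose to reach, as a shift and turn from the pose commanded when the call began, along the tool's axes at that moment; what a row does not reach only later rows make up. A row lasts 1/10 s, in which the tool goes at most 50 mm and 8.59 degrees, less where a joint would pass 70% of its speed; a pose out of reach is approached as far as the arm can. A call with a gripper value outside its range is refused whole. "fingers" is the opening in per cent of the stroke, from 0 (shut) to 100 (fully open), set as the call begins (left out, the last holds). The fingers move at their own pace and stop on an object; the grip force is fixed at half the most. Time passes only in rows, so rows that repeat a pose let the fingers close. It gives the time, the measured TCP pose, the force, the opening and the grip force at its end, in the units of the state.
- env.observe(): the state, without advancing time (a new reading comes with each control period).
- env.snapshot(name): name is "scene" or "top" or "wrist"; returns the picture (400x640x3 uint8, red, green, blue); there is no depth.
- env.camera_info(name): a dict with "fx", "fy", "cx", "cy" (pixels), "pose" (4x4, takes a point from camera to world coordinates). Camera axes: x right, y down, z forward; pixel columns grow to the right and rows downward; lengths in mm; the calibration is good to about 2 mm. A picture is of the moment at which its call begins: read the wrist's pose just before it. camera_info takes no time and is no camera call; for the wrist camera it gives the pose at the moment of the call.
- env.sign_off(): hands the job in; it is judged then, once.
The state is a dict: "time_s": time; "joint_pos": joint angles; "dq": joint speeds; "joint_efforts": joint torques, N m; "position": TCP position; "tool_rot": TCP orientation; "wrist_force": force on the tool from outside, world axes, zero at the start; "moment": the same for the moment, N m; "width": opening from 0.0 (shut) to 1.0 (fully open); "gripper_force": force on a finger pad.
Only numpy, scipy, OpenCV 4.12 (cv2) and the standard library are available. Lean on these libraries where they do the work, as an engineer would, in place of code of your own. Each camera call takes 0.05 s, during which the arm holds its last target. There are 200 camera calls.

## Working session

There is one attempt and no reset: what is moved stays moved. The work goes in short steps, Python scripts to look and compute and a tool call to move; the robot and the scene stay as the last step left them, time stands still between calls to the robot, and variables do not carry over. Pictures are saved under pics/ and viewed, at most 10 in all, crops included, and the job is handed in when it is done.

Besides the shell and the picture viewer there is one more tool, called as name(argument=value, ...), one argument or row to a line, values as JSON. send_rows: Moves the arm, as the interface text tells. Its arguments: {"type":"object","properties":{"plan":{"type":"array"},"fingers":{"type":"number"}},"required":["plan"]}

```bash
ls; mkdir -p pics; python3 - <<'E'
from rig import env
import cv2,numpy as np
print(env.observe())
for n in("scene","top"):
    im=env.snapshot(n); cv2.imwrite(f"pics/{n}0.png",im[:,:,::-1])
    c=env.camera_info(n); print(n,c["fx"],c["fy"],c["cx"],c["cy"]); print(np.round(c["pose"],3).tolist())
E
```

```text
pics
{'time_s': 0.0, 'joint_pos': array([-1.11496495e+00,  2.13335069e-01, -3.51018500e-02,  1.32350511e+00,
       -1.30482610e-05,  1.57077982e+00]), 'dq': array([ 0.00179629,  0.00087879,  0.00176307, -0.00185171,  0.00042824,
        0.00051898]), 'joint_efforts': array([ 1.19144020e-04, -6.86175013e+01,  4.87114727e+01,  1.79526885e-02,
        7.77935156e-05, -2.45573273e-05]), 'position': array([ 219.94035149, -448.62226554,  230.80974006]), 'tool_rot': array([-5.56564216e-04,  9.74137430e-01,  2.25955613e-01, -1.35785233e-04]), 'wrist_force': array([-0.58405777, -0.84242727,  0.35046835]), 'moment': array([-0.01442466,  0.03936238, -0.03324595]), 'gripper_force': 0.0, 'width': 1.0024216408422968}
scene 401.9677335890223 401.9677335890223 322.2628200480235 195.9714077973303
[[0.565, 0.671, -0.48, 978.266], [0.825, -0.463, 0.324, -227.146], [-0.005, -0.579, -0.815, 805.818], [0.0, 0.0, 0.0, 1.0]]
top 383.41602976033056 383.41602976033056 313.8670714298249 207.87852330434163
[[0.025, -0.992, 0.124, 395.352], [-1.0, -0.027, -0.013, 75.071], [0.016, -0.123, -0.992, 1134.716], [0.0, 0.0, 0.0, 1.0]]
```

View pics/top0.png

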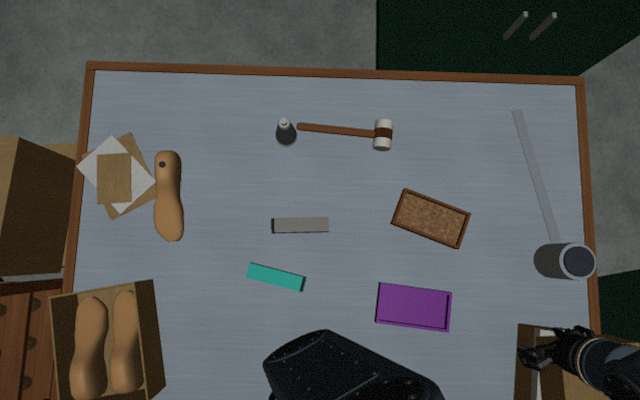

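View pics/scene0.png

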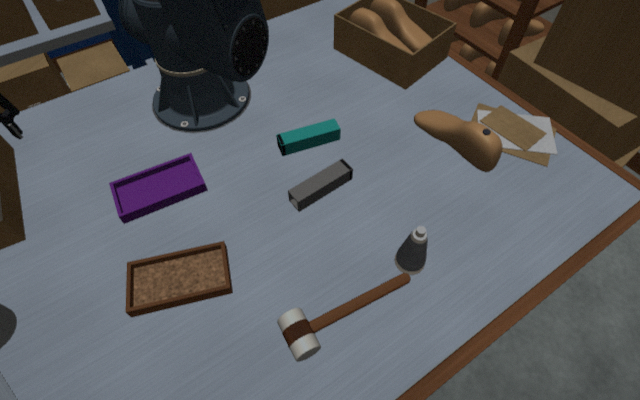

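Candidates for the tube are the grey one at top (300,225) / scene (321,184) and the teal one at top (276,277) / scene (309,137). Grey fits the description. For the tray, the cork-floored one at top (430,218) fits, and the purple one at (414,307) is the decoy. I'll confirm this in one enlarged crop while measuring.

```bash
cat > h.py <<'E'
import numpy as np,cv2
from rig import env
def ray(c,u,v):
    P=np.array(c["pose"]); d=P[:3,:3]@np.array([(u-c["cx"])/c["fx"],(v-c["cy"])/c["fy"],1.]); return P[:3,3],d
def onplane(c,uv,z):
    o,d=ray(c,*uv); return o+d*(z-o[2])/d[2]
def proj(c,p):
    P=np.array(c["pose"]); q=P[:3,:3].T@(np.asarray(p,float)-P[:3,3]); return np.array([c["fx"]*q[0]/q[2]+c["cx"],c["fy"]*q[1]/q[2]+c["cy"]])
E
python3 - <<'E'
from h import *
t=cv2.imread("pics/top0.png"); s=cv2.imread("pics/scene0.png")
c=env.camera_info("top")
f=t.astype(int); b,r=f[...,0],f[...,2]
def big(m,x0,y0,x1,y1):
    k=np.zeros(m.shape,np.uint8); k[y0:y1,x0:x1]=m[y0:y1,x0:x1]
    cs,_=cv2.findContours(k,0,2); return max(cs,key=cv2.contourArea)
for n,m,box,z in(("tube",(b-r<12),(255,205,345,245),42),("tray",(r-b>12),(380,180,480,255),30)):
    C=big(m.astype(np.uint8),*box); R=cv2.minAreaRect(C); B=cv2.boxPoints(R)
    W=np.array([onplane(c,p,z) for p in B]); print(n,R); print(W.round(1).tolist(), "cen",W.mean(0).round(1),"sides",np.linalg.norm(W[1]-W[0]),np.linalg.norm(W[2]-W[1]))
    for i in (0,1):
        d=W[i+1]-W[i]; print(np.degrees(np.arctan2(d[1],d[0])))
A=cv2.resize(t[200:250,250:350],(400,200),interpolation=2); Bc=cv2.resize(s[150:220,270:370],(400,280),interpolation=2)
cv2.imwrite("pics/crop.png",np.vstack([A,Bc]))
E
```

```text
tube ((299.4642639160156, 224.31991577148438), (16.315458297729492, 59.071739196777344), 88.78113555908203)
[[502.4, 186.1, 42.0], [510.5, 17.3, 42.0], [463.7, 15.4, 42.0], [455.8, 183.3, 42.0]] cen [483.1 100.5  42. ] sides 169.01466771440667 46.766184451704575
-87.25590520769792
-177.63851319783905
tray ((430.8482666015625, 218.2784423828125), (73.08985137939453, 38.846500396728516), 20.89776611328125)
[[493.5, -160.6, 30.0], [601.4, -201.3, 30.0], [529.7, -401.0, 30.0], [423.3, -358.0, 30.0]] cen [ 512.  -280.2   30. ] sides 115.328643777275 212.15488066245223
-20.690716012155363
-109.74576314068527
```

View pics/crop.png

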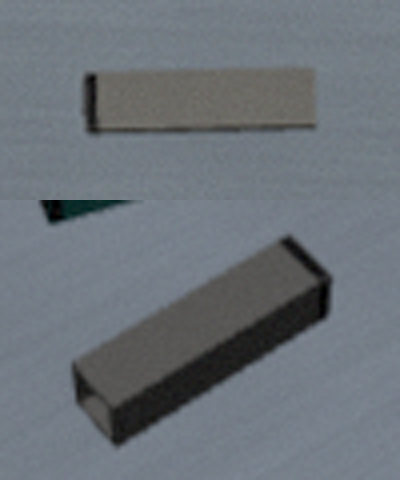

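The crop shows the grey tube with its black cap on the left (+y) and its open mouth on the right. It matches the description: 169 x 47 mm measured against 165 x 42. The rows can't tilt the tool, so I'll grip the tube near its cap and let it pivot in the pads as I lift.

```bash
cat >> h.py <<'E'
from scipy.spatial.transform import Rotation as R
def pose():
    o=env.observe(); q=np.array(o["tool_rot"]); return np.array(o["position"]),R.from_quat(q[[1,2,3,0]]).as_matrix(),o
def goto(xyz,yaw=None):
    "shift (m) in tool axes and turn for a world target, yaw(deg)=heading of tool y (mod 180)"
    p,M,o=pose(); s=M.T@(np.array(xyz)-p)/1000; t=0
    if yaw is not None:
        cur=np.degrees(np.arctan2(M[1,1],M[0,1])); d=(yaw-cur+90)%180-90; t=-np.radians(d)
    print("shift",s.round(4).tolist(),"turn",round(t,4),"pos",p.round(1),"j6",o["joint_pos"][5].round(2),"tilt z",M[:,2].round(3)); return s,t
E
python3 -c "
from h import *
goto([481,158,150],2.7)"
```

```text
shift [0.5014, -0.4297, 0.0813] turn -1.1621 pos [ 219.9 -448.7  230.9] j6 1.57 tilt z [-0.     0.001 -1.   ]
```

send_rows(
  plan=[
    [[0.501,-0.43,0.081],-1.162],
    [[0.501,-0.43,0.081],-1.162],
    [[0.501,-0.43,0.081],-1.162],
    [[0.501,-0.43,0.081],-1.162],
    [[0.501,-0.43,0.081],-1.162],
    [[0.501,-0.43,0.081],-1.162],
    [[0.501,-0.43,0.081],-1.162],
    [[0.501,-0.43,0.081],-1.162],
    [[0.501,-0.43,0.081],-1.162],
    [[0.501,-0.43,0.081],-1.162],
    [[0.501,-0.43,0.081],-1.162],
    [[0.501,-0.43,0.081],-1.162],
  ],
  fingers=100,
)

```text
time_s: 1.3
position: [455.3, 100.5, 157.9]
tool_rot: [0.0, 0.69, 0.724, -0.0]
wrist_force: [1.5, -1.1, -0.5]
width: 0.997
gripper_force: 0.0
```

```bash
python3 - <<'E'
from h import *
goto([481,158,150],2.7)
c=env.camera_info("wrist"); im=env.snapshot("wrist"); cv2.imwrite("pics/w1.png",im[:,:,::-1])
for q in ([484,100.5,42],[481,160,42],[488,18,42]): print(proj(c,q))
E
```

```text
shift [0.0562, 0.0284, 0.0079] turn 0.0003 pos [455.3 100.5 157.9] j6 1.74 tilt z [ 0. -0. -1.]
[349.21311363 202.83377528]
[351.28361084 139.98683489]
[346.6215579  276.95160863]
```

View pics/w1.png

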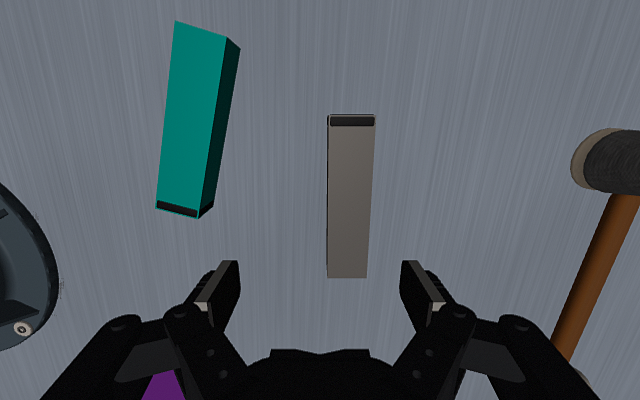

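Wrist view: the tube's cap is at (351,120) and its mouth at (347,277). The predictions agree within about 2 px.

send_rows(
  plan=[
    [[0.03,0.028,0.008],0],
    [[0.056,0.028,0.03],0],
    [[0.056,0.028,0.08],0],
    [[0.056,0.028,0.12],0],
    [[0.056,0.028,0.145],0],
    [[0.056,0.028,0.148],0],
    [[0.056,0.028,0.148],0],
    [[0.056,0.028,0.148],0],
    [[0.056,0.028,0.148],0],
  ],
)

```text
time_s: 2.25
position: [481.6, 155.8, 11.7]
tool_rot: [0.001, 0.69, 0.723, 0.001]
wrist_force: [0.4, 0.2, 0.6]
width: 0.999
gripper_force: 0.0
```

send_rows(
  plan=[
    [[0,0,0],0],
    [[0,0,0],0],
    [[0,0,0],0],
    [[0,0,0],0],
    [[0,0,0],0],
    [[0,0,0],0],
    [[0,0,0],0],
    [[0,0,0],0],
  ],
  fingers=48,
)

```text
time_s: 3.05
position: [480.7, 155.6, 10.6]
tool_rot: [0.0, 0.69, 0.724, 0.0]
wrist_force: [-1.6, -0.7, 6.6]
width: 0.484
gripper_force: 30.9
```

send_rows(
  plan=[
    [[0,0,-0.005],0],
    [[0,0,-0.01],0],
    [[0,0,-0.015],0],
    [[0,0,-0.02],0],
    [[0,0,-0.025],0],
    [[0,0,-0.03],0],
    [[0,0,-0.03],0],
    [[0,0,-0.03],0],
    [[0,0,-0.03],0],
  ],
)

```text
time_s: 3.95
position: [480.7, 155.7, 40.3]
tool_rot: [0.0, 0.69, 0.724, 0.0]
wrist_force: [0.6, 1.9, -1.2]
width: 0.489
gripper_force: 31.0
```

```bash
python3 - <<'E'
from h import *
p,M,o=pose();print(p,o["wrist_force"],o["moment"],o["gripper_force"],o["width"])
c=env.camera_info("scene");im=env.snapshot("scene"); cv2.imwrite("pics/s2.png",cv2.resize(im[100:260,230:430,::-1],(800,640)[:2],interpolation=2)[:600])
E
```

```text
[480.73529435 155.6613905   40.34769303] [ 0.63478693  1.86392583 -1.15951286] [ 0.25121319 -0.13088756  0.09606524] 30.959646105766296 0.4890888423364414
```

View pics/s2.png

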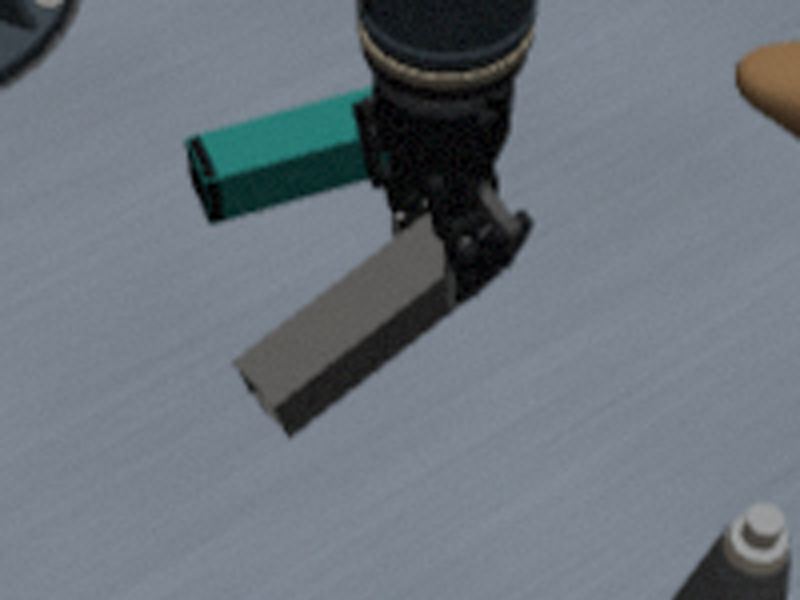

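The crop shows the tube tipped about 12°, pivoting in the pads with its mouth (~(270,400) in the crop) still on the bench. I'll tip it a bit more, then grip fully to lock the angle and raise the mouth.

send_rows(
  plan=[
    [[0,0,-0.005],0],
    [[0,0,-0.01],0],
    [[0,0,-0.015],0],
    [[0,0,-0.02],0],
    [[0,0,-0.024],0],
    [[0,0,-0.024],0],
    [[0,0,-0.024],0],
    [[0,0,-0.024],0],
  ],
)

```text
time_s: 4.8
position: [480.3, 155.5, 64.0]
tool_rot: [-0.0, 0.69, 0.724, -0.0]
wrist_force: [-0.5, 1.0, -4.9]
width: 0.491
gripper_force: 30.6
```

send_rows(
  plan=[
    [[0,0,0],0],
    [[0,0,0],0],
    [[0,0,0],0],
    [[0,0,-0.004],0],
    [[0,0,-0.008],0],
    [[0,0,-0.012],0],
    [[0,0,-0.016],0],
    [[0,0,-0.018],0],
    [[0,0,-0.018],0],
    [[0,0,-0.018],0],
    [[0,0,-0.018],0],
  ],
  fingers=0,
)

```text
time_s: 5.9
position: [480.4, 155.5, 82.2]
tool_rot: [-0.0, 0.69, 0.724, -0.0]
wrist_force: [0.4, 1.4, -3.8]
width: 0.483
gripper_force: 61.3
```

```bash
python3 - <<'E'
from h import *
p,M,o=pose();print(p,o["wrist_force"],o["moment"],o["gripper_force"],o["width"])
im=env.snapshot("scene"); cv2.imwrite("pics/s3.png",cv2.resize(im[100:250,230:430,::-1],(800,600),interpolation=2))
E
```

```text
[480.41557002 155.51761942  82.1591077 ] [ 0.44717632  1.41026075 -3.80888265] [ 0.43562554  0.00202097 -0.0057755 ] 61.28270477056503 0.48277053106977813
```

View pics/s3.png

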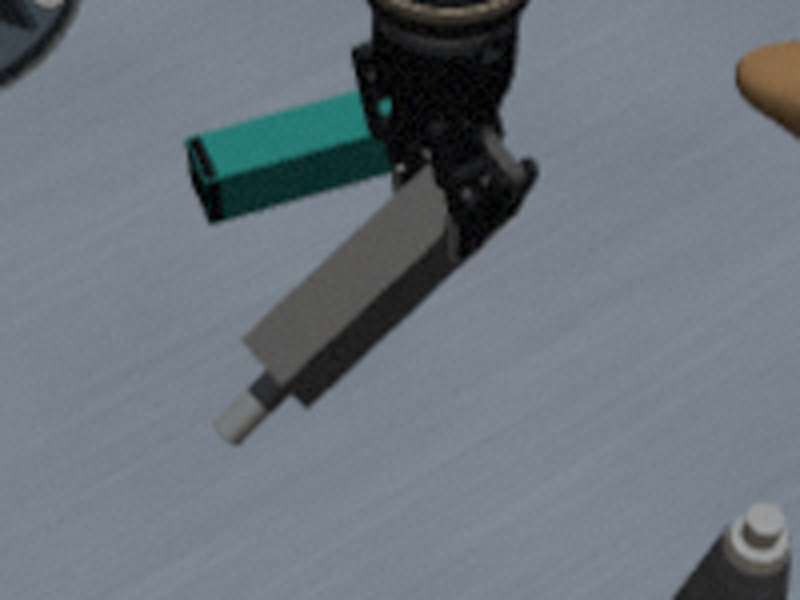

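The crop shows the shank about 45 mm out of the mouth, its end on the bench near (230,435). I'll raise slightly more, then lay the tube down.

send_rows(
  plan=[
    [[0,0,-0.004],0],
    [[0,0,-0.004],0],
    [[0,0,-0.004],0],
    [[0,0,-0.004],0],
    [[0,0,0.004],0],
    [[0,0,0.01],0],
    [[0,0,0.016],0],
    [[0,0,0.022],0],
    [[0,0,0.026],0],
    [[0,0,0.026],0],
  ],
)

```text
time_s: 6.95
position: [480.7, 155.6, 55.9]
tool_rot: [0.0, 0.69, 0.724, 0.0]
wrist_force: [1.1, 2.0, 0.4]
width: 0.479
gripper_force: 61.6
```

send_rows(
  plan=[
    [[0,0,0.006],0],
    [[0,0,0.012],0],
    [[0,0,0.018],0],
    [[0,0,0.024],0],
    [[0,0,0.03],0],
    [[0,0,0.036],0],
    [[0,0,0.04],0],
    [[0,0,0.043],0],
    [[0,0,0.045],0],
    [[0,0,0.045],0],
    [[0,0,0.045],0],
  ],
  fingers=48,
)

```text
time_s: 8.05
position: [480.3, 155.5, 11.8]
tool_rot: [-0.0, 0.69, 0.723, 0.0]
wrist_force: [-6.3, 1.3, 15.3]
width: 0.485
gripper_force: 57.7
```

send_rows(
  plan=[
    [[0,0,0],0],
    [[0,0,0],0],
    [[0,0,0],0],
    [[0,0,0],0],
    [[0,0,-0.01],0],
    [[0,0,-0.04],0],
    [[0,0,-0.09],0],
    [[0,0,-0.14],0],
    [[-0.05,0,-0.19],0],
    [[-0.1,0,-0.2],0],
    [[-0.14,0,-0.2],0],
    [[-0.14,0,-0.2],0],
  ],
  fingers=100,
)

```text
time_s: 9.25
position: [487.4, 11.7, 213.2]
tool_rot: [0.001, 0.692, 0.722, 0.0]
wrist_force: [-0.1, 0.1, 0.1]
width: 1.002
gripper_force: 0.0
```

```bash
python3 - <<'E'
from h import *
p,M,o=pose();print(p,o["time_s"],o["width"])
im=env.snapshot("scene")[:,:,::-1]; cv2.imwrite("pics/s4f.png",im)
c=env.camera_info("wrist"); w=env.snapshot("wrist")[:,:,::-1]; cv2.imwrite("pics/w4.png",w)
np.save("pics/w4pose.npy",np.array(c["pose"]))
cv2.imwrite("pics/c4.png",np.vstack([w[:350],cv2.resize(im[130:230,230:490],(640,246),interpolation=2)]))
E
```

```text
[487.38513511  11.73130112 213.17523102] 9.25 1.0017762163364685
```

View pics/c4.png

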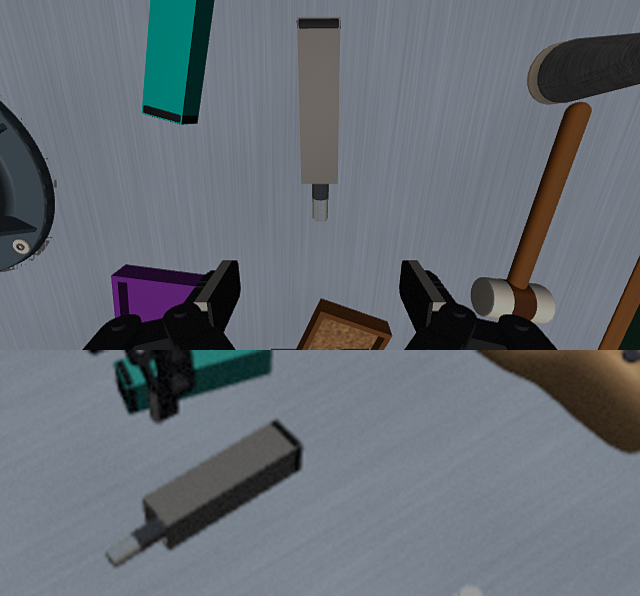

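Wrist view: the tube lies flat, its mouth edge is at (319,184), and the shank shows out to (320,220). The shank lines up with the tube.

```bash
python3 - <<'E'
from h import *
c=env.camera_info("wrist")
for uv,z in(((320,220),10),((320,220),20),((319,184),42),((320.5,184),20),((319.5,18),42),((300,184),42),((339,184),42),((312,205),11),((328,205),11),((430,218),0)): print(uv,z,onplane(c,uv,z).round(1))
# shank mask
w=cv2.imread("pics/w4.png"); print(w[210,300:340].mean(1).round().tolist()); print(w[185:228,320].mean(1).round().tolist())
E
```

```text
(320, 220) 10 [490.  -37.3  10. ]
(320, 220) 20 [489.8 -33.5  20. ]
(319, 184) 42 [486.2  18.9  42. ]
(320.5, 184) 20 [488.3  13.8  20. ]
(319.5, 18) 42 [479.3 183.1  42. ]
(300, 184) 42 [464.4  18.   42. ]
(339, 184) 42 [509.2  20.   42. ]
(312, 205) 11 [478.7 -16.6  11. ]
(328, 205) 11 [499.4 -15.7  11. ]
(430, 218) 0 [639.3 -31.4   0. ]
[121.0, 118.0, 117.0, 120.0, 121.0, 120.0, 123.0, 123.0, 125.0, 123.0, 121.0, 122.0, 98.0, 82.0, 103.0, 107.0, 111.0, 109.0, 108.0, 114.0, 111.0, 112.0, 117.0, 113.0, 110.0, 104.0, 88.0, 62.0, 132.0, 123.0, 123.0, 122.0, 120.0, 121.0, 122.0, 121.0, 125.0, 129.0, 126.0, 122.0]
[45.0, 47.0, 47.0, 47.0, 48.0, 47.0, 47.0, 48.0, 46.0, 46.0, 47.0, 46.0, 47.0, 46.0, 39.0, 73.0, 113.0, 114.0, 113.0, 112.0, 111.0, 112.0, 113.0, 113.0, 112.0, 111.0, 112.0, 112.0, 111.0, 112.0, 111.0, 112.0, 111.0, 112.0, 112.0, 112.0, 115.0, 121.0, 122.0, 122.0, 123.0, 120.0, 122.0]
```

The shank stands about 54 mm out (mouth at y≈19, end at y≈-35) and its measured width is about 20 mm. Next I'll grip it at y≈-5.

```bash
python3 -c "
from h import *
goto([488.5,-5,3],2.4)"
```

```text
shift [-0.0194, 0.0003, 0.209] turn 0.0023 pos [487.1  14.4 212. ] j6 1.56 tilt z [ 0.001  0.    -1.   ]
```

send_rows(
  plan=[
    [[-0.02,0,0.05],0],
    [[-0.02,0,0.1],0],
    [[-0.02,0,0.15],0],
    [[-0.02,0,0.19],0],
    [[-0.02,0,0.2],0],
    [[-0.02,0,0.2],0],
    [[-0.02,0,0.2],0],
    [[-0.02,0,0.2],0],
    [[-0.02,0,0.2],0],
  ],
  fingers=60,
)

```text
time_s: 10.25
position: [489.2, -4.2, 12.8]
tool_rot: [0.001, 0.69, 0.724, 0.001]
wrist_force: [0.5, -0.6, -0.4]
width: 0.602
gripper_force: 0.0
```

send_rows(
  plan=[
    [[0,0,0.005],0],
    [[0,0,0.009],0],
    [[0,0,0.009],0],
    [[0,0,0.009],0],
  ],
)

```text
time_s: 10.65
position: [487.8, -4.4, 2.1]
tool_rot: [-0.0, 0.69, 0.723, -0.0]
wrist_force: [-0.1, 0.1, 0.3]
width: 0.605
gripper_force: 0.0
```

send_rows(
  plan=[
    [[0,0,0],0],
    [[0,0,0],0],
    [[0,0,0],0],
    [[0,0,0],0],
    [[0,0,0],0],
    [[0,0,0],0],
    [[0,0,0],0],
    [[0,0,0],0],
    [[0,0,0],0],
    [[0,0,0],0],
  ],
  fingers=0,
)

```text
time_s: 11.65
position: [488.4, -4.3, 2.5]
tool_rot: [0.0, 0.69, 0.724, 0.0]
wrist_force: [2.2, -0.5, 5.9]
width: 0.207
gripper_force: 58.5
```

Now I'll draw it out slowly, with a slight lift.

send_rows(
  plan=[
    [[0,0,-0.003],0],
    [[-0.008,0,-0.003],0],
    [[-0.016,0,-0.003],0],
    [[-0.024,0,-0.003],0],
    [[-0.032,0,-0.003],0],
    [[-0.04,0,-0.003],0],
    [[-0.048,0,-0.003],0],
    [[-0.056,0,-0.003],0],
    [[-0.06,0,-0.003],0],
    [[-0.06,0,-0.003],0],
  ],
)

```text
time_s: 12.65
position: [490.8, -64.8, 5.2]
tool_rot: [0.0, 0.691, 0.723, -0.0]
wrist_force: [0.3, -0.2, -3.8]
width: 0.213
gripper_force: 58.6
```

```bash
python3 - <<'E'
from h import *
p,M,o=pose();print(p,o["wrist_force"],o["moment"],o["gripper_force"],o["width"])
im=env.snapshot("scene")[:,:,::-1]; cv2.imwrite("pics/s5f.png",im)
w=env.snapshot("wrist")[:,:,::-1]
cv2.imwrite("pics/c5.png",np.vstack([w[:350],cv2.resize(im[130:230,210:470],(640,246),interpolation=2)]))
E
```

```text
[490.82997953 -64.78345553   5.22526459] [ 0.30804553 -0.17263279 -3.8440853 ] [-0.11418767  0.00242638  0.02238245] 58.58988583087921 0.21253159511918868
```

View pics/c5.png

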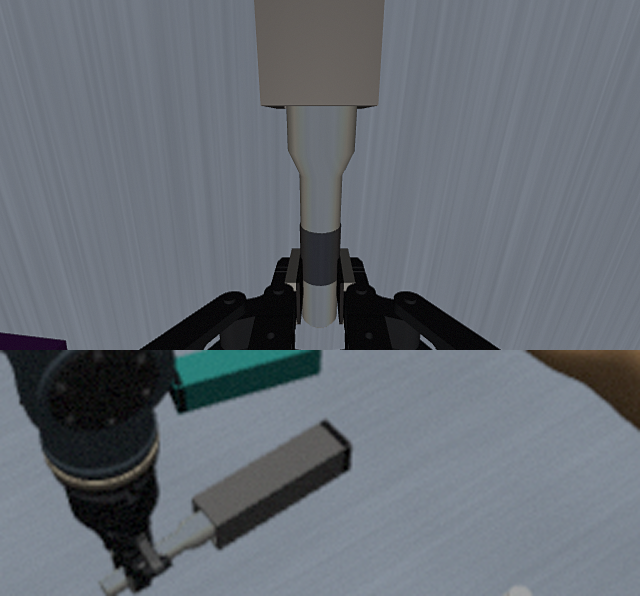

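The punch is held straight with its bell emerging at (320,130) and about 25 mm still inside. The wrist carries its full weight (3.8 N), so I'll finish the draw and rise as it clears.

send_rows(
  plan=[
    [[-0.008,0,0],0],
    [[-0.016,0,0],0],
    [[-0.024,0,0],0],
    [[-0.036,0,-0.003],0],
    [[-0.05,0,-0.015],0],
    [[-0.065,0,-0.03],0],
    [[-0.08,0,-0.05],0],
    [[-0.09,0,-0.075],0],
    [[-0.09,0,-0.095],0],
    [[-0.09,0,-0.1],0],
    [[-0.09,0,-0.1],0],
    [[-0.09,0,-0.1],0],
  ],
)

```text
time_s: 13.95
position: [494.5, -154.1, 104.3]
tool_rot: [-0.001, 0.69, 0.724, -0.0]
wrist_force: [-0.8, 0.3, -4.7]
width: 0.212
gripper_force: 58.9
```

```bash
python3 - <<'E'
from h import *
p,M,o=pose();print(o["wrist_force"],o["moment"],o["gripper_force"],o["width"])
goto([498.9,-316.7,105],70.3-90)
w=env.snapshot("wrist")[:,:,::-1]
im=env.snapshot("scene")[:,:,::-1]
cv2.imwrite("pics/c6.png",np.vstack([w[:350],cv2.resize(im[130:260,150:470],(640,250),interpolation=2)]))
E
```

```text
[-0.75514292  0.32265925 -4.69816386] [-0.14253572  0.02859243 -0.00214471] 58.877023458480835 0.21193277759124896
shift [-0.1626, -0.0032, -0.0008] turn 0.3909 pos [ 494.5 -154.1  104.3] j6 1.22 tilt z [-0.001  0.    -1.   ]
```

View pics/c6.png

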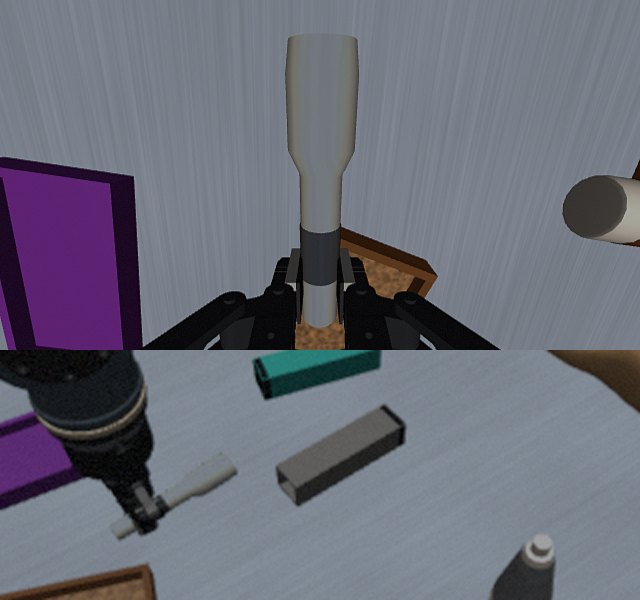

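The punch is fully out, held straight along the tool axis in the pads. Next I'll carry it over the tray, turning it to match, and cross-check the tray position with the scene camera.

send_rows(
  plan=[
    [[-0.03,0,0],0.1],
    [[-0.06,-0.001,0],0.2],
    [[-0.09,-0.002,0],0.28],
    [[-0.12,-0.003,0],0.35],
    [[-0.145,-0.003,0],0.391],
    [[-0.162,-0.003,0],0.391],
    [[-0.162,-0.003,0],0.391],
    [[-0.162,-0.003,0],0.391],
    [[-0.162,-0.003,0],0.391],
    [[-0.162,-0.003,0],0.391],
  ],
)

```text
time_s: 15.05
position: [499.7, -315.2, 105.2]
tool_rot: [-0.0, 0.817, 0.576, 0.0]
wrist_force: [0.4, 0.2, -4.2]
width: 0.208
gripper_force: 59.0
```

```bash
python3 - <<'E'
from h import *
goto([498.9,-316.7,20],70.3-90)
s=cv2.imread("pics/scene0.png").astype(int); m=((s[...,2]-s[...,0])>12).astype(np.uint8); k=np.zeros_like(m); k[235:320,115:245]=m[235:320,115:245]
C=max(cv2.findContours(k,0,2)[0],key=cv2.contourArea); B=cv2.approxPolyDP(cv2.convexHull(C),6,True)[:,0]; c=env.camera_info("scene")
print(B.tolist(),[onplane(c,p,30).round().tolist() for p in B])
L=[[512,-280,30]]; print(proj(c,L[0]))
u=np.array([np.cos(np.radians(70.3)),np.sin(np.radians(70.3))]);n=np.array([-u[1],u[0]])
for a in(1,-1):
  for b in(1,-1): print((proj(c,list(np.array([512,-280])+a*103*u+b*56*n)+[30])).round(1))
E
```

```text
shift [-0.0017, -0.0003, 0.0852] turn 0.0012 pos [ 499.7 -315.2  105.2] j6 1.35 tilt z [-0.  0. -1.]
[[223, 241], [231, 292], [126, 312], [128, 262]] [[497.0, -167.0, 30.0], [613.0, -206.0, 30.0], [533.0, -395.0, 30.0], [429.0, -356.0, 30.0]]
[176.98214968 273.1810034 ]
[223.4 239.3]
[229.7 285.8]
[126.4 261.1]
[125.2 311. ]
```

Both views agree within a few mm. I'll lower in steps while watching the force.

send_rows(
  plan=[
    [[-0.001,0,0.02],0],
    [[-0.001,0,0.04],0],
    [[-0.001,0,0.06],0],
    [[-0.001,0,0.075],0],
    [[-0.001,0,0.083],0],
    [[-0.001,0,0.083],0],
    [[-0.001,0,0.083],0],
  ],
)

```text
time_s: 15.75
position: [499.7, -317.0, 22.9]
tool_rot: [0.0, 0.818, 0.576, 0.0]
wrist_force: [-0.4, 0.3, -3.3]
width: 0.209
gripper_force: 59.0
```

send_rows(
  plan=[
    [[0,0,0.002],0],
    [[0,0,0.004],0],
    [[0,0,0.005],0],
    [[0,0,0.005],0],
    [[0,0,0.005],0],
  ],
)

```text
time_s: 16.25
position: [499.3, -317.1, 17.3]
tool_rot: [0.0, 0.818, 0.576, 0.0]
wrist_force: [-0.6, -0.2, -3.8]
width: 0.206
gripper_force: 59.0
```

send_rows(
  plan=[
    [[0,0,0.001],0],
    [[0,0,0.002],0],
    [[0,0,0.0025],0],
    [[0,0,0.0025],0],
    [[0,0,0.0025],0],
  ],
)

```text
time_s: 16.75
position: [499.3, -317.0, 14.7]
tool_rot: [-0.0, 0.818, 0.576, 0.0]
wrist_force: [0.3, -0.0, -4.6]
width: 0.21
gripper_force: 59.0
```

send_rows(
  plan=[
    [[0,0,0.0005],0],
    [[0,0,0.0005],0],
    [[0,0,0.0005],0],
    [[0,0,0.0005],0],
    [[0,0,0.0005],0],
    [[0,0,-0.01],0],
    [[0,0,-0.03],0],
    [[0,0,-0.06],0],
    [[0,0,-0.1],0],
    [[0,0,-0.14],0],
    [[0,0,-0.14],0],
    [[0,0,-0.14],0],
  ],
  fingers=45,
)

```text
time_s: 17.95
position: [499.9, -317.4, 156.2]
tool_rot: [0.001, 0.818, 0.576, 0.0]
wrist_force: [-0.1, -0.5, -0.5]
width: 0.453
gripper_force: 0.0
```

```bash
python3 - <<'E'
from h import *
p,M,o=pose();print(p,o["wrist_force"],o["gripper_force"],o["width"])
w=env.snapshot("wrist")[:,:,::-1]
im=env.snapshot("top")[:,:,::-1]
cv2.imwrite("pics/c7.png",np.vstack([w[:350],cv2.resize(im[150:280,220:500],(538,250),interpolation=2)[:, :] if 0 else cv2.resize(im[170:270,240:496],(640,250),interpolation=2)]))
E
```

```text
[ 499.85945176 -317.39987406  156.17894015] [-0.05743285 -0.48620838 -0.46101605] 0.0 0.45282973337165594
```

View pics/c7.png

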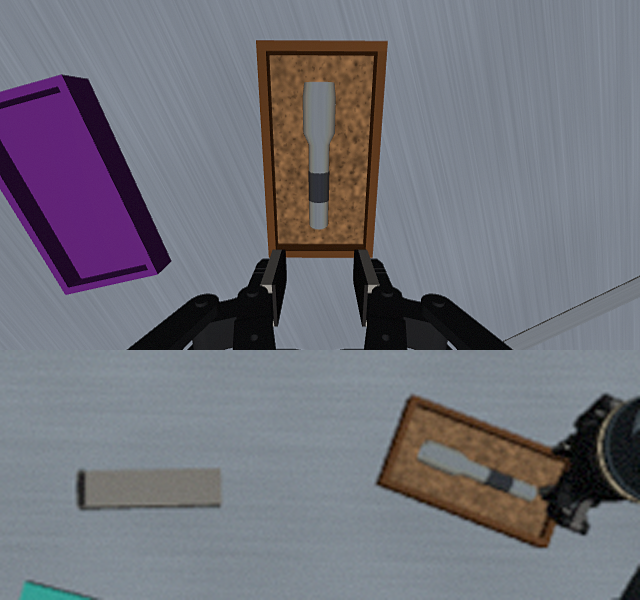

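The punch (319,82)–(318,228) lies centred and well inside the tray rims. The tube lies flat on the bench and the gripper is clear.

```bash
python3 -c "
from rig import env
print(env.sign_off())"
```

```text
the job is handed in; nothing more can be done
None
```

The job is handed in: the punch lies flat, centred on the cork in the tray, the tube lies flat on the bench, and the arm is clear at about 18 s of the 58 s allowed; sign-off gave no verdict.

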